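# Blow the slot clean and load a plate from the drying hook

### The arm

A 6-joint arm with a two-finger parallel gripper is mounted at the origin on a cart in front of the work surface, level with it; the furniture and walls round the work are solid. World frame = base frame: x ahead of the robot, y to its left, z up, the work surface at z = 0. Lengths are in mm, angles in rad, forces in N, time in s.
With the tool pointing down it reaches from about 375 to 975 mm from the base axis. Payload 3.8 kg.
Tool frame: the origin (TCP) lies between the finger pads; the fingertips stand 19 mm ahead of it and the grasp point (between the pads) is the TCP; z points along the fingers, y is the direction in which the jaws open and shut (so a half turn about z gives the same grasp; the last joint's range is limited). The gripper opens to 88 mm and grips with 3 to 60 N. Pads are 18 mm wide; open, the fingers measure 123 mm over their backs; the gripper's body (75 mm by 187 mm) begins 45 mm behind the grasp point.
Start: joints at [1.203, 0.264, 1.604, -0, 1.274, -0.037], TCP at [219.237, 638.399, 257.706] pointing down, gripper open.
Joint ranges: [-2.63, 2.63], [-0.94, 2.18], [0.31, 2.57], [-1.31, 4.45], [0, 2.66], [-2.55, 2.55]. Speed limits (rad/s): [2.57, 2.57, 3.14, 3.14, 3.14, 3.14].

### API

Orientations are given as a unit quaternion [x, y, z, w].
In Python, from rig import get_state, capture, sign_off, search_frame, masks_of gives the robot as it stands.
- The arm moves only by the tool move_arm, never from a script. Its argument "motion" is a list of rows, each an object of numbers: "dx", "dy", "dz": the shift along the world's x, y, z in cm; "yaw": the turn about the world's z in degrees; "fingers": the closure, from 0 (fully open) to 1 (shut). In form: [{"dx": .., "dy": .., "dz": .., "yaw": .., "fingers": ..}, ...]. A call has exactly 10 rows; each row is the pose to reach, as a shift and turn from the pose measured when the call began; what a row does not reach only later rows make up. A row lasts 1/8 s, in which the tool goes at most 62.5 mm and 10.7 degrees, less where a joint would pass 70% of its speed; a pose out of reach is approached as far as the arm can. A call with a gripper value outside its range is refused whole. The fingers move at their own pace and stop on an object; "newtons" is the grip in N (left out, the last holds). Time passes only in rows, so rows that repeat a pose let the fingers close, or fill a call up. It gives the time, the measured TCP pose, the force and the opening at its end, in the units of the state.
- get_state(): the state, without advancing time (a new reading comes with each control period).
- capture(name): name is "side" or "top" or "wrist"; returns a dict with "image" (480x640x3 uint8, blue, green, red), "fx", "fy", "cx", "cy" (pixels), "D" ([k1, k2, p1, p2, k3] as OpenCV has them; the pictures are not rectified), "origin" and "attitude" of the camera in the world; the wrist camera has in their place "hand_eye" (4x4, takes a point from camera to tool coordinates, whose origin is the TCP and whose axes are the flange's). Camera axes: x right, y down, z forward; pixel columns grow to the right and rows downward; lengths in mm; the calibration is good to about 2 mm. A picture is of the moment at which its call begins: read the wrist's pose just before it. There is no depth.
- sign_off(): hands the job in, once; it reports no verdict.
Trained networks look in the newest picture that a camera, given by its name, has taken for a name from the list of things; names that differ only in an ending like _2 or _b are one class to them, and where a whole thing is asked for, a point or a joint stands for the part that bears it (a point fixed in the world has none). Each returns a list of dicts, best first, with "conf" (0 to 1); they miss things now and then, are a little off and sometimes report something else, mostly with a low value. They report only what shows in the picture. A call takes as long as a camera call. They do not tell look-alikes from the thing itself.
- search_frame(camera, name): "bbox" ([left, top, right, bottom] in pixels, round what is visible of it).
- masks_of(camera, name): "pixels" (480x640 bool, what is visible of it) and "bbox" ([left, top, right, bottom] in pixels, round what is visible of it).
The state is a dict: "clock": time; "joint_pos": joint angles; "qd": joint speeds; "tau": joint torques, N m; "ee_pos": TCP position; "orientation": TCP orientation; "wrist_force": force on the tool from outside, world axes, zero at the start; "ft_torque": the same for the moment, N m; "gripper_width": opening from 0.0 (shut) to 1.0 (fully open).
Only numpy, scipy, OpenCV 4.12 (cv2) and the standard library are available. Lean on these libraries where they do the work, as an engineer would, in place of code of your own. Each camera call takes 0.05 s, during which the arm holds its last target.

### The job

Load the long plate for marking. First press the cap of the duster can all the way down and let it spring back up, to blow out the fixture's slot; then lift the longer of the two hanging plates up off its hook and lower it into the slot until it stands on the slot's floor, holding it until it is down there and then letting go. Leave the shorter plate hanging where it is.

Things in the scene. Friction and masses are not known exactly. Their poses are not given: they have to be found in the camera images.
- rack: Dark steel rack, fixed; foot 75x180x10 mm. From a crossbar (top 137 mm above the worktop) two hooks point along rack -x, toward the robot, at rack y = +48 and -48 mm: level bars 6 mm thick, middle 125 mm above the worktop, out to rack x = -60 mm; the last 10 mm slope up, tip top 10 mm above bar middle, end at x = -73 mm. Origin: on the worktop under the crossbar, z up.
- long_plate: Longer of two bare grey metal plates hanging on the rack (either hook), 95 tall, 46 wide, 10 mm thick, about 0.12 kg. A 20 mm hole on its midline, centre 18 mm below the top edge; the hook's bar bears on the hole's upper edge. About 11 mm up, the hole clears bar and tip and the plate can be drawn straight out along the bar. Origin: centre of its lower end; z up the plate, y along width, x through thickness.
- short_plate: Shorter plate on the other hook, 96 mm beside the long one: same width, thickness, material and hole, but 62 mm tall. Origin: centre of its lower end; z up the plate.
- fixture: Marking fixture, fixed: grey block 54x78x32 mm on a dark foot 76x96x8 mm, top 40 mm above the worktop. In its top a slot 13 mm wide (along x), 53.5 mm long (along y), 26 mm deep, with a 4 mm bevel round the mouth. Origin: on the worktop under the middle of the slot, z up.
- slot_floor (a point): Middle of the slot's floor, 14 mm above the worktop. Axes as the fixture.
- cap_top (a point): Centre of the flat top of the duster can's round black cap (28 mm across), 131 mm above the worktop; moves down with the cap. The can, 48 mm across, is fixed upright in a dark round foot behind the fixture; a thin grey spout leads from the cap toward the slot.
- nozzle_cap (a joint): How far the cap is pressed: 0 up, 0.006 m fully down. A spring pushes it up: it starts to yield at about 1 N and is fully down at about 4.5 N.
There are look-alikes about, which are no part of the job. Leave any blue look-alike of the part that bears cap_top alone.

How it is judged (in metres and radians):
On the way, in this order (a step that is already met when the one before it is completed fails the run):
1. the cap is pressed down at least 4.5 mm of its 6 mm (value of joint nozzle_cap above 0.0045 m), for 0.05 s.
2. the cap has sprung back up (value of joint nozzle_cap below 0.0015 m), for 0.1 s.
3. the long plate is held in the fingers clear of the rack: off its hook (contact force between the fingers and long_plate above 0.5 N and contact force between long_plate and rack below 0.02 N and (x of long_plate in the frame of rack below -0.082 m or z of long_plate in the frame of rack above 0.145 m)), for 0.1 s.
At the end, for the whole second after the job is handed in: The long plate stands in the slot on its floor (lower end within 4 mm of the floor in height, within 6 mm across and 8 mm along the slot, leaning less than 0.2 rad), at rest and let go; the cap is up (within 1.5 mm); the short plate still hangs on its hook within 20 mm of where it was (z of long_plate in the frame of slot_floor between -0.004 and 0.004 m and x of long_plate in the frame of slot_floor between -0.006 and 0.006 m and y of long_plate in the frame of slot_floor between -0.008 and 0.008 m and angle between long_plate's own z axis and vertical below 0.2 rad and linear speed of long_plate below 0.02 m/s and contact force between the fingers and long_plate below 0.05 N and value of joint nozzle_cap below 0.0015 m and distance of short_plate from where it was at the start of the episode below 0.02 m and contact force between short_plate and rack above 0.05 N); the robot touches nothing.
It fails at once if the long plate is let go over the slot while its lower end is more than 12 mm above the slot's floor (horizontal distance between long_plate and slot_floor below 0.04 m and z of long_plate in the frame of slot_floor above 0.012 m and contact force between the fingers and long_plate below 0.02 N).
It fails at once if the short plate is knocked off its hook (distance of short_plate from where it was at the start of the episode above 0.03 m).
It also fails if it takes over 58 s, if anything falls off the work surface, if the arm or the gripper's body presses on something with over 40 N, if the wrist force passes 120 N, or if a joint passes its speed limit or range.

## Working session

There is one attempt and no reset: what is moved stays moved. The work goes in short steps, Python scripts to look and compute and a tool call to move; the robot and the scene stay as the last step left them, time stands still between calls to the robot, and variables do not carry over. Pictures are saved under pics/ and viewed, and the job is handed in when it is done.

Besides the shell and the picture viewer there is one more tool, called after "Emit:" as name(argument=value, ...), one argument or row to a line, values as JSON. move_arm: Moves the arm, as the interface text tells. Its arguments: {"type":"object","properties":{"motion":{"type":"array","items":{"type":"object","properties":{"dx":{"type":"number"},"dy":{"type":"number"},"dz":{"type":"number"},"yaw":{"type":"number"},"fingers":{"type":"number"}}}},"newtons":{"type":"number"}},"required":["motion"]}

```bash
mkdir -p pics; ls; python3 - <<'E'
from rig import *
import cv2, json
s=get_state(); print(s)
for n in ["side","top","wrist"]:
    c=capture(n); cv2.imwrite(f"pics/a_{n}.png",c["image"]); print(n,{k:v for k,v in c.items() if k!="image"})
    for t in ["rack","long_plate","short_plate","fixture","cap_top"]:
        print(t,[(round(d["conf"],2),[int(b) for b in d["bbox"]]) for d in search_frame(n,t)])
print(get_state()["clock"])
E
```

```text
pics
{'clock': 0.0, 'joint_pos': array([ 1.20308554e+00,  2.64728605e-01,  1.60532986e+00,  1.15095499e-05,
        1.27365328e+00, -3.69154333e-02]), 'qd': array([ 0.0003569 , -0.00016143, -0.00085769, -0.00179069,  0.00037025,
        0.00190926]), 'tau': array([-8.24666422e-04, -5.02099442e+01, -3.56883144e+01,  7.25457422e-02,
        2.93258415e-02, -2.06823147e-04]), 'ee_pos': array([219.01659595, 637.80834869, 256.42830203]), 'orientation': array([ 1.64646169e-01,  9.86352126e-01, -1.03683016e-03, -2.18289229e-04]), 'wrist_force': array([-0.58292781, -0.47064861,  0.18205885]), 'ft_torque': array([ 0.0058603 , -0.02789349,  0.03222713]), 'gripper_width': 1.003562223322612}
side {'fx': 437.04908686622565, 'fy': 437.04908686622565, 'cx': 311.8820860559464, 'cy': 234.75030619720107, 'D': array([0.02565597, 0.        , 0.        , 0.        , 0.        ]), 'origin': array([639.98039167, 915.8580127 , 433.41771414]), 'attitude': array([ 0.04732379,  0.82168101, -0.56772734, -0.01692468])}
rack [(0.67, [246, 234, 309, 337])]
long_plate [(0.63, [314, 234, 343, 262])]
short_plate [(0.
[... 579 characters left out ...]
ure [(0.94, [392, 272, 456, 328])]
cap_top [(0.8, [436, 216, 457, 250]), (0.71, [164, 269, 181, 301])]
wrist {'fx': 353.862629284682, 'fy': 353.862629284682, 'cx': 321.40987328798155, 'cy': 237.58669018803064, 'D': array([0.02385817, 0.        , 0.        , 0.        , 0.        ]), 'hand_eye': array([[ 9.12728070e-04, -9.56986187e-01, -2.90132046e-01,
         7.52459017e+01],
       [ 9.99999333e-01,  1.07898409e-03, -4.13071942e-04,
         1.28881497e-01],
       [ 7.08352005e-04, -2.90131476e-01,  9.56986533e-01,
        -1.27185329e+02],
       [ 0.00000000e+00,  0.00000000e+00,  0.00000000e+00,
         1.00000000e+00]])}
rack []
long_plate []
short_plate []
fixture []
cap_top []
0.9
```

View images.

View pics/a_side.png

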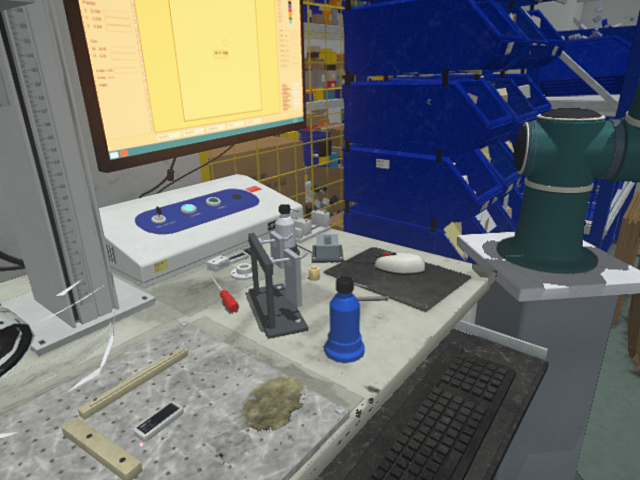

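View pics/a_top.png

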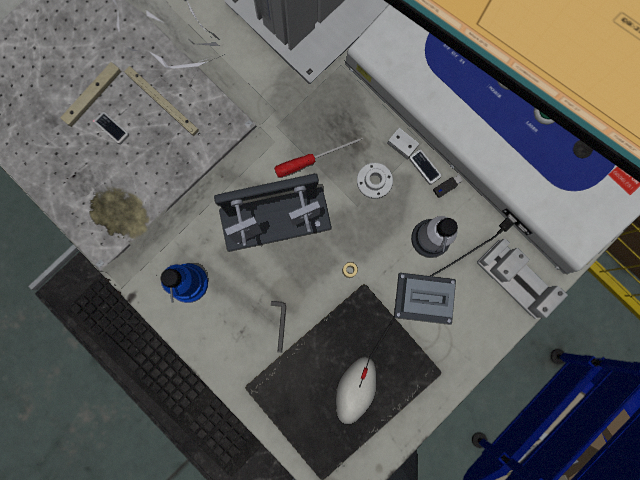

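```bash
python3 - <<'E'
import cv2
a=cv2.imread('pics/a_top.png');b=cv2.imread('pics/a_side.png')
cv2.imwrite('pics/z_top.png',cv2.resize(a[165:345,145:475],None,fx=2.4,fy=2.4,interpolation=2))
cv2.imwrite('pics/z_side.png',cv2.resize(b[190:350,210:410],None,fx=3.7,fy=3.7,interpolation=2))
E
```

```text
(no output)
```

View pics/z_top.png

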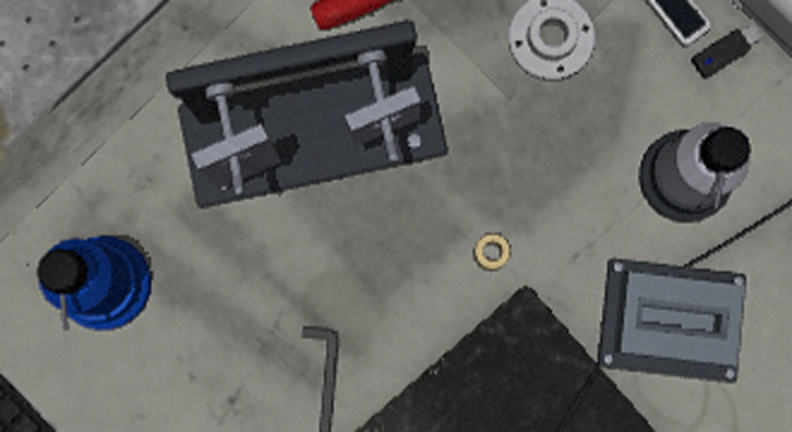

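View pics/z_side.png

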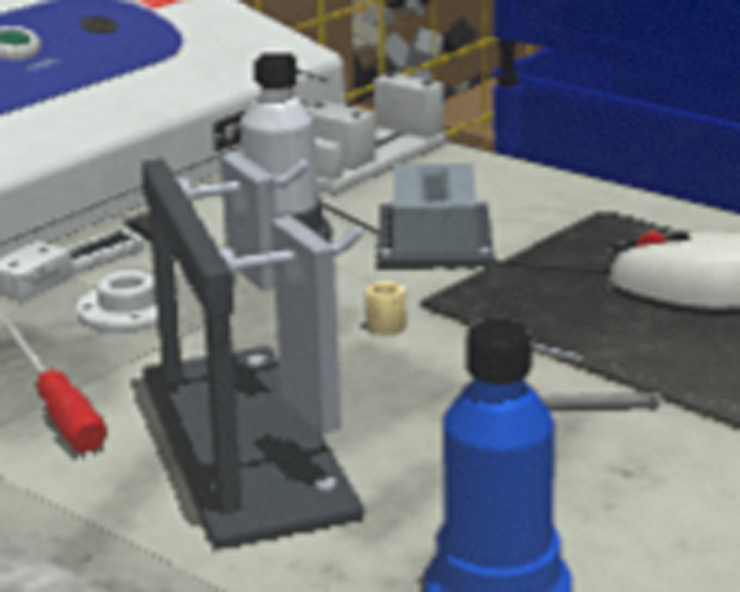

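```bash
cat > h.py <<'E'
import numpy as np, cv2
from scipy.spatial.transform import Rotation as R
CAM={'side':dict(f=437.04908686622565,c=(311.8820860559464,234.75030619720107),D=[0.02565597,0,0,0,0],o=[639.98039167,915.8580127,433.41771414],q=[0.04732379,0.82168101,-0.56772734,-0.01692468]),
'top':dict(f=567.0026138544098,c=(312.54678479636885,246.3211482178691),D=[-0.00869613,0,0,0,0],o=[484.11069478,114.12746994,952.43063186],q=[0.70743632,-0.70410476,0.04432961,-0.04248798])}
def K(c): return np.array([[c['f'],0,c['c'][0]],[0,c['f'],c['c'][1]],[0,0,1]])
def ray(c,uv):
    p=cv2.undistortPoints(np.array([[uv]],float),K(c),np.array(c['D']))[0,0]
    return np.array(c['o']),R.from_quat(c['q']).as_matrix()@np.array([p[0],p[1],1])
def atz(c,uv,z):
    o,d=ray(c,uv); return o+d*(z-o[2])/d[2]
def proj(c,P):
    M=R.from_quat(c['q']).as_matrix().T
    P=np.atleast_2d(np.asarray(P,float)); X=(P-np.array(c['o']))@M.T
    return cv2.projectPoints(X,np.zeros(3),np.zeros(3),K(c),np.array(c['D']))[0][:,0]
def wristcam(s,cap):
    T=np.eye(4);T[:3,:3]=R.from_quat(s['orientation']).as_matrix();T[:3,3]=s['ee_pos'];W=T@cap['hand_eye']
    return dict(f=cap['fx'],c=(cap['cx'],cap['cy']),D=list(cap['D']),o=W[:3,3],q=R.from_matrix(W[:3,:3]).as_quat())
E
python3 - <<'E'
from h import *
t=CAM['top']
zt=lambda x,y:(145+x/2.4-.3,165+y/2.4-.3)
print('slot corners z40',[atz(t,zt(*p),40).round(0) for p in [(640,298),(728,310),(725,340),(637,328)]])
print('foot z8',[atz(t,zt(*p),8).round(0) for p in [(612,258),(747,274),(736,382),(600,367)]])
print('cap',atz(t,(447,227),131), atz(t,zt(725,149),131))
print('crossbar top front edge',[atz(t,zt(*p),137).round(0) for p in [(167,75),(412,22),(416,44),(174,98)]])
print('rackfoot',[atz(t,zt(*p),10).round(0) for p in [(199,208),(447,154)]])
print('hooks',[atz(t,zt(*p),135).round(0) for p in [(237,190),(394,157)]])
print('LP top',[atz(t,zt(*p),136).round(0) for p in [(192,156),(264,127),(268,140),(198,168)]])
print('SP top',[atz(t,zt(*p),136).round(0) for p in [(346,121),(416,89),(421,102),(352,132)]])
for n in ['a_top']:
    im=cv2.imread(f'pics/{n}.png')
    for k,(x,y,w,h) in dict(rack=(205,165,135,95),fix=(385,205,80,125)).items():
        f=min(780/w,590/h); cv2.imwrite(f'pics/c_{k}.png',cv2.resize(im[y:y+h,x:x+w],None,fx=f,fy=f,interpolation=cv2.INTER_CUBIC)); print(k,f)
E
```

```text
slot corners z40 [array([529., -47.,  40.]), array([ 521., -106.,   40.]), array([ 501., -104.,   40.]), array([509., -45.,  40.])]
foot z8 [array([558., -34.,   8.]), array([ 547., -128.,    8.]), array([ 473., -118.,    8.]), array([483., -24.,   8.])]
cap [615.08273882 -84.9840631  131.        ] [615.40292634 -84.67347112 131.        ]
crossbar top front edge [array([658., 257., 137.]), array([692., 107., 137.]), array([679., 105., 137.]), array([644., 252., 137.])]
rackfoot [array([591., 254.,  10.]), array([630.,  81.,  10.])]
hooks [array([588., 213., 135.]), array([609., 118., 135.])]
LP top [array([609., 240., 136.]), array([627., 197., 136.]), array([619., 194., 136.]), array([601., 236., 136.])]
SP top [array([631., 147., 136.]), array([651., 104., 136.]), array([643., 101., 136.]), array([624., 143., 136.])]
rack 5.777777777777778
fix 4.72
```

View pics/c_rack.png

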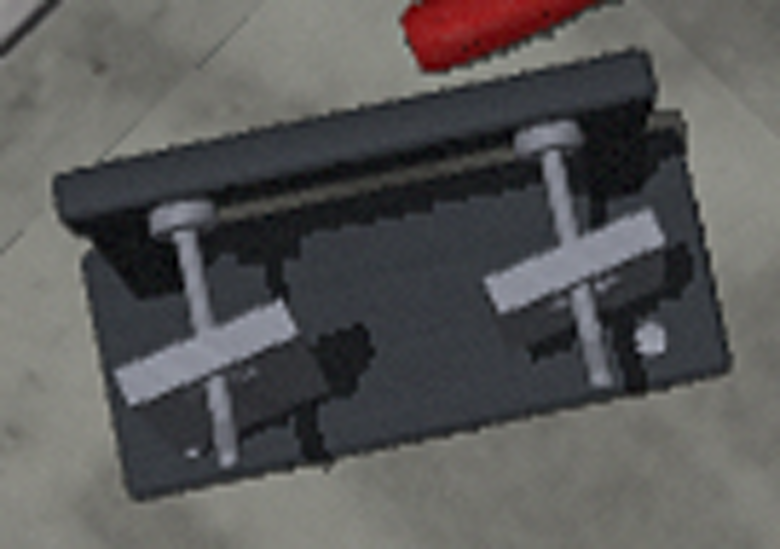

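View pics/c_fix.png

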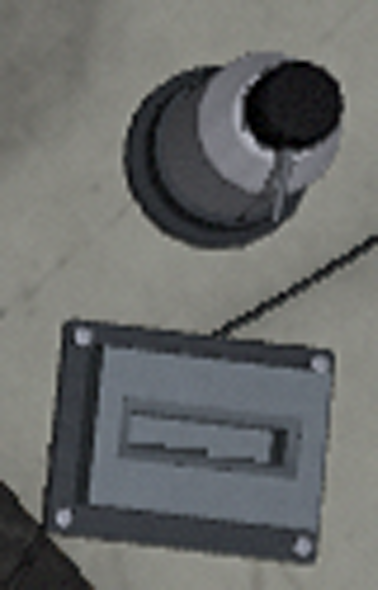

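```bash
python3 - <<'E'
from h import *
s=CAM['side']
im=cv2.imread('pics/a_side.png')
big=cv2.resize(im[190:350,210:410],None,fx=3.7,fy=3.7,interpolation=2)
def q(P):
    return ((proj(s,P)-[210,190]+.5)*3.7-.5)
def line(P,col):
    p=q(P).astype(int); cv2.polylines(big,[p.reshape(-1,1,2)],True,col,1)
def box(c,yaw,x0,x1,y0,y1,z):
    a=np.radians(yaw);ux=np.array([np.cos(a),np.sin(a)]);uy=np.array([-np.sin(a),np.cos(a)])
    return [list(np.array(c)+ux*x+uy*y)+[z] for x,y in [(x0,y0),(x1,y0),(x1,y1),(x0,y1)]]
th=np.linspace(0,6.28,20)
line([[615+14*np.cos(t),-85+14*np.sin(t),131] for t in th],(0,255,0))
f=(515,-75.5)
line(box(f,-7,-38,38,-48,48,8),(0,255,0));line(box(f,-7,-6.5,6.5,-26.7,26.7,40),(0,255,0));line(box(f,-7,-27,27,-39,39,40),(0,255,0))
lp=np.mean([[609,240],[627,197],[619,194],[601,236]],0);sp=np.mean([[631,147],[651,104],[643,101],[624,143]],0)
print(lp,sp,np.linalg.norm(lp-sp))
for c,b in ((lp,41),(sp,74)):
  for z in (b,136): line(box(c,23,-5,5,-23,23,z),(0,0,255))
cv2.imwrite('pics/ov_side.png',big)
E
```

```text
[614.   216.75] [637.25 123.75] 95.8622057956106
```

View pics/ov_side.png

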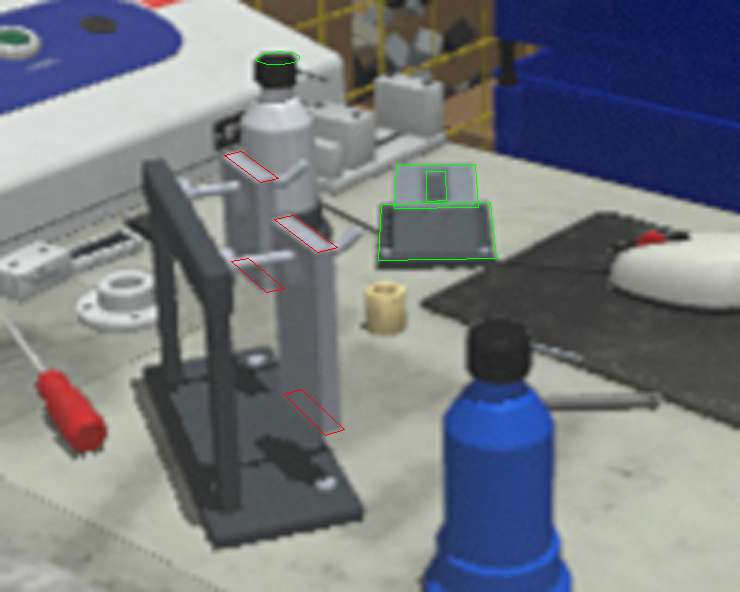

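Emit:
move_arm(
  motion=[
    {"dx": 2.8,"dy": -5.2,"dz": 0,"yaw": 2,"fingers": 1},
    {"dx": 5.6,"dy": -10.4,"dz": 0,"yaw": 4,"fingers": 1},
    {"dx": 8.4,"dy": -15.6,"dz": 0,"yaw": 6,"fingers": 1},
    {"dx": 11.2,"dy": -20.8,"dz": 0,"yaw": 8,"fingers": 1},
    {"dx": 14,"dy": -26,"dz": 0,"yaw": 10,"fingers": 1},
    {"dx": 16.8,"dy": -31.2,"dz": 0,"yaw": 12,"fingers": 1},
    {"dx": 19.6,"dy": -36.4,"dz": 0,"yaw": 12,"fingers": 1},
    {"dx": 22.4,"dy": -41.6,"dz": 0,"yaw": 12,"fingers": 1},
    {"dx": 25.2,"dy": -46.8,"dz": 0,"yaw": 12,"fingers": 1},
    {"dx": 28,"dy": -52,"dz": 0,"yaw": 12,"fingers": 1},
  ],
  newtons=30,
)

```text
clock: 2.15
ee_pos: [500.0, 116.6, 258.2]
orientation: [0.061, 0.998, 0.0, 0.001]
wrist_force: [0.9, -0.3, 0.3]
gripper_width: 0.004
```

Emit:
move_arm(
  motion=[
    {"dx": 2.5,"dy": -4.8,"dz": 0,"yaw": 0,"fingers": 1},
    {"dx": 5,"dy": -9.6,"dz": 0,"yaw": 0,"fingers": 1},
    {"dx": 8,"dy": -14.4,"dz": -2,"yaw": 0,"fingers": 1},
    {"dx": 10.5,"dy": -18.6,"dz": -4,"yaw": 0,"fingers": 1},
    {"dx": 11.5,"dy": -20.2,"dz": -6,"yaw": 0,"fingers": 1},
    {"dx": 11.5,"dy": -20.2,"dz": -8,"yaw": 0,"fingers": 1},
    {"dx": 11.5,"dy": -20.2,"dz": -9,"yaw": 0,"fingers": 1},
    {"dx": 11.5,"dy": -20.2,"dz": -9.3,"yaw": 0,"fingers": 1},
    {"dx": 11.5,"dy": -20.2,"dz": -9.3,"yaw": 0,"fingers": 1},
    {"dx": 11.5,"dy": -20.2,"dz": -9.3,"yaw": 0,"fingers": 1},
  ],
)

```text
clock: 3.4
ee_pos: [615.5, -84.9, 166.4]
orientation: [0.06, 0.998, 0.0, 0.002]
wrist_force: [1.3, 0.2, 0.8]
gripper_width: 0.004
```

```bash
python3 - <<'E'
from rig import *
from h import *
s=get_state(); c=capture('wrist'); w=wristcam(s,c); im=c['image'].copy()
print(s['ee_pos'],s['wrist_force'],R.from_quat(s['orientation']).as_matrix()[:,1])
np.save('pics/w1.npy',c['image'])
th=np.linspace(0,6.28,24)
def pl(P): cv2.polylines(im,[proj(w,P).astype(int).reshape(-1,1,2)],True,(0,255,0),1)
pl([[615+14*np.cos(t),-85+14*np.sin(t),131] for t in th])
a=np.radians(-7);ux=np.array([np.cos(a),np.sin(a)]);uy=np.array([-np.sin(a),np.cos(a)])
for hx,hy,z in ((6.5,26.75,40),(10.5,30.75,40),(27,39,40),(38,48,8)):
    pl([list(np.array([515,-75.5])+ux*x*hx+uy*y*hy)+[z] for x,y in [(1,1),(1,-1),(-1,-1),(-1,1)]])
cv2.imwrite('pics/w1.png',im); cv2.imwrite('pics/w1raw.png',c['image'])
c=capture('side'); cv2.imwrite('pics/s1.png',cv2.resize(c['image'][130:290,210:410],None,fx=3.7,fy=3.7))
E
```

```text
[615.52910104 -84.89505113 166.36493332] [1.31952874 0.20747565 0.75050456] [1.20313766e-01 9.92735797e-01 4.84343396e-04]
```

View pics/w1.png

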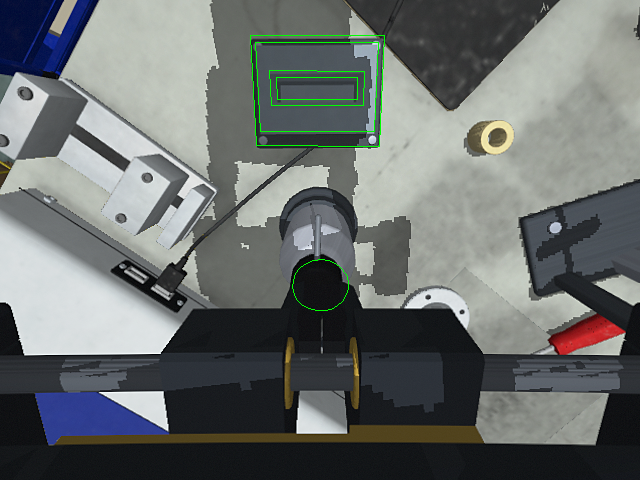

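View pics/s1.png

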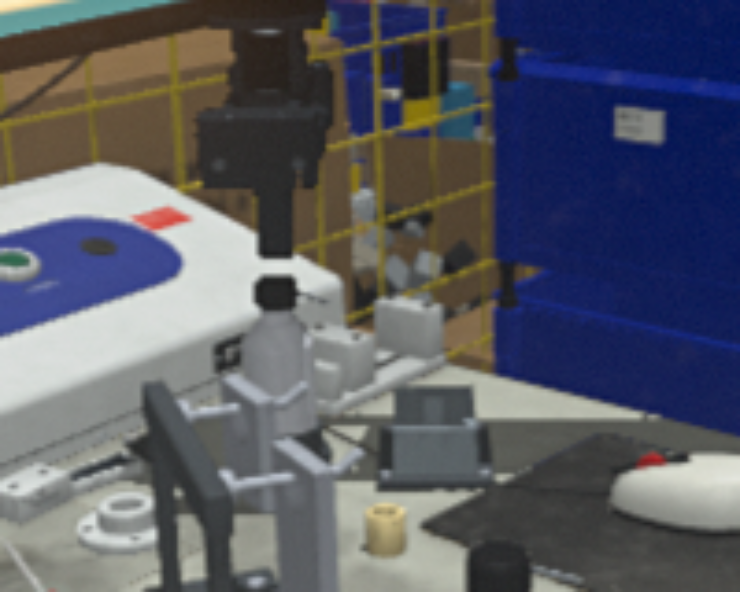

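Emit:
move_arm(
  motion=[
    {"dx": 0,"dy": 0,"dz": -0.8,"fingers": 1},
    {"dx": 0,"dy": 0,"dz": -1.4,"fingers": 1},
    {"dx": 0,"dy": 0,"dz": -1.7,"fingers": 1},
    {"dx": 0,"dy": 0,"dz": -1.9,"fingers": 1},
    {"dx": 0,"dy": 0,"dz": -2.0,"fingers": 1},
    {"dx": 0,"dy": 0,"dz": -2.1,"fingers": 1},
    {"dx": 0,"dy": 0,"dz": -2.15,"fingers": 1},
    {"dx": 0,"dy": 0,"dz": -2.2,"fingers": 1},
    {"dx": 0,"dy": 0,"dz": -2.2,"fingers": 1},
    {"dx": 0,"dy": 0,"dz": -2.2,"fingers": 1},
  ],
)

```text
invalid input at $.motion[0]: expected keys dx, dy, dz, yaw, fingers
```

Emit:
move_arm(
  motion=[
    {"dx": 0,"dy": 0,"dz": -0.8,"yaw": 0,"fingers": 1},
    {"dx": 0,"dy": 0,"dz": -1.4,"yaw": 0,"fingers": 1},
    {"dx": 0,"dy": 0,"dz": -1.7,"yaw": 0,"fingers": 1},
    {"dx": 0,"dy": 0,"dz": -1.9,"yaw": 0,"fingers": 1},
    {"dx": 0,"dy": 0,"dz": -2.0,"yaw": 0,"fingers": 1},
    {"dx": 0,"dy": 0,"dz": -2.1,"yaw": 0,"fingers": 1},
    {"dx": 0,"dy": 0,"dz": -2.15,"yaw": 0,"fingers": 1},
    {"dx": 0,"dy": 0,"dz": -2.2,"yaw": 0,"fingers": 1},
    {"dx": 0,"dy": 0,"dz": -2.2,"yaw": 0,"fingers": 1},
    {"dx": 0,"dy": 0,"dz": -2.2,"yaw": 0,"fingers": 1},
  ],
)

```text
clock: 4.75
ee_pos: [615.4, -85.2, 144.4]
orientation: [0.06, 0.998, 0.0, 0.001]
wrist_force: [-3.9, 0.6, 4.9]
gripper_width: 0.005
```

Emit:
move_arm(
  motion=[
    {"dx": 0,"dy": 0,"dz": -0.1,"yaw": 0,"fingers": 1},
    {"dx": 0,"dy": 0,"dz": -0.15,"yaw": 0,"fingers": 1},
    {"dx": 0,"dy": 0,"dz": -0.2,"yaw": 0,"fingers": 1},
    {"dx": 0,"dy": 0,"dz": -0.2,"yaw": 0,"fingers": 1},
    {"dx": 0,"dy": 0,"dz": -0.2,"yaw": 0,"fingers": 1},
    {"dx": 0,"dy": 0,"dz": -0.2,"yaw": 0,"fingers": 1},
    {"dx": 0,"dy": 0,"dz": -0.2,"yaw": 0,"fingers": 1},
    {"dx": 0,"dy": 0,"dz": -0.2,"yaw": 0,"fingers": 1},
    {"dx": 0,"dy": 0,"dz": -0.2,"yaw": 0,"fingers": 1},
    {"dx": 0,"dy": 0,"dz": -0.2,"yaw": 0,"fingers": 1},
  ],
)

```text
clock: 6.0
ee_pos: [615.4, -85.2, 144.2]
orientation: [0.06, 0.998, 0.0, 0.001]
wrist_force: [-7.2, 0.6, 11.7]
gripper_width: 0.003
```

```bash
python3 - <<'E'
from rig import *
import cv2
c=capture('side'); s=get_state();print(s['ee_pos'],s['wrist_force']); cv2.imwrite('pics/s2.png',cv2.resize(c['image'][130:290,210:410],None,fx=3.7,fy=3.7))
E
```

```text
[615.44708572 -85.13213567 144.25214193] [-7.28560872  1.1607964  12.51137938]
```

View pics/s2.png

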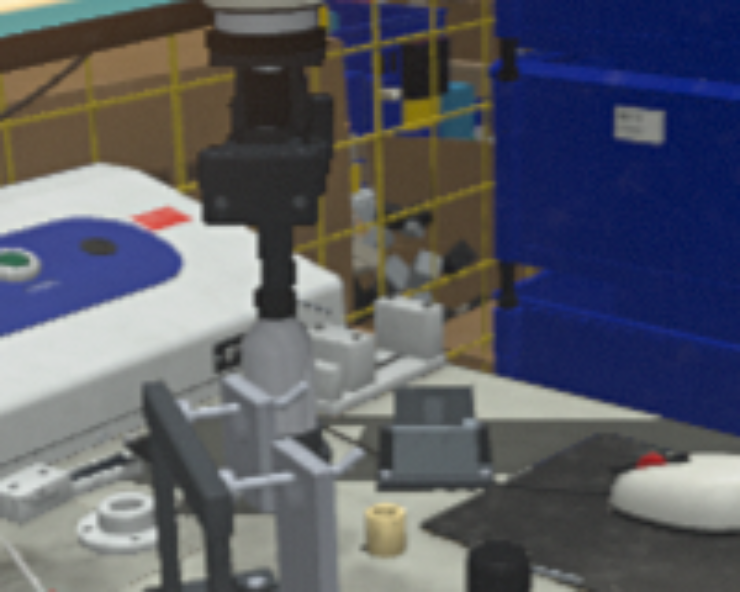

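Emit:
move_arm(
  motion=[
    {"dx": 0,"dy": 0,"dz": 2,"yaw": 0,"fingers": 1},
    {"dx": 0,"dy": 0,"dz": 5,"yaw": 0,"fingers": 1},
    {"dx": 0,"dy": 0,"dz": 9,"yaw": 0,"fingers": 1},
    {"dx": 0,"dy": 4,"dz": 11,"yaw": 4,"fingers": 0.3},
    {"dx": 0,"dy": 9,"dz": 11,"yaw": 9,"fingers": 0.3},
    {"dx": 0,"dy": 14,"dz": 11,"yaw": 14,"fingers": 0.3},
    {"dx": 0,"dy": 19,"dz": 11,"yaw": 19,"fingers": 0.3},
    {"dx": 0,"dy": 24,"dz": 11,"yaw": 24,"fingers": 0.3},
    {"dx": 0,"dy": 28.5,"dz": 11,"yaw": 28,"fingers": 0.3},
    {"dx": 0,"dy": 30.2,"dz": 11,"yaw": 29.6,"fingers": 0.3},
  ],
)

```text
clock: 7.3
ee_pos: [615.7, 219.3, 253.7]
orientation: [-0.198, 0.98, 0.001, 0.002]
wrist_force: [-0.7, -0.3, -1.1]
gripper_width: 0.696
```

```bash
python3 - <<'E'
from rig import *
from h import *
capture('side')
s=get_state(); c=capture('wrist'); w=wristcam(s,c); im=c['image'].copy()
print(s['clock'],s['qd'].round(3),s['ee_pos'],s['wrist_force'],s['gripper_width'],R.from_quat(s['orientation']).as_matrix()[:,1])
def pl(P): cv2.polylines(im,[(proj(w,P)*16).astype(int).reshape(-1,1,2)],True,(0,255,0),1,cv2.LINE_AA,4)
a=np.radians(22.7);ux=np.array([np.cos(a),np.sin(a)]);uy=np.array([-np.sin(a),np.cos(a)])
for cc in ([614,216.75],[637.25,123.75]):
    pl([list(np.array(cc)+ux*x*5+uy*y*23)+[136] for x,y in [(1,1),(1,-1),(-1,-1),(-1,1)]])
cv2.imwrite('pics/w2.png',im); cv2.imwrite('pics/w2raw.png',c['image'])
np.savez('pics/w2',o=w['o'],q=w['q'])
E
```

```text
7.35 [-0.043 -0.018  0.02  -0.018  0.013  0.005] [615.57685652 220.10908199 253.70348806] [0.78007728 0.40488336 0.1763825 ] 0.6993270073022558 [-0.38917394  0.92116327  0.00136711]
```

View pics/w2.png

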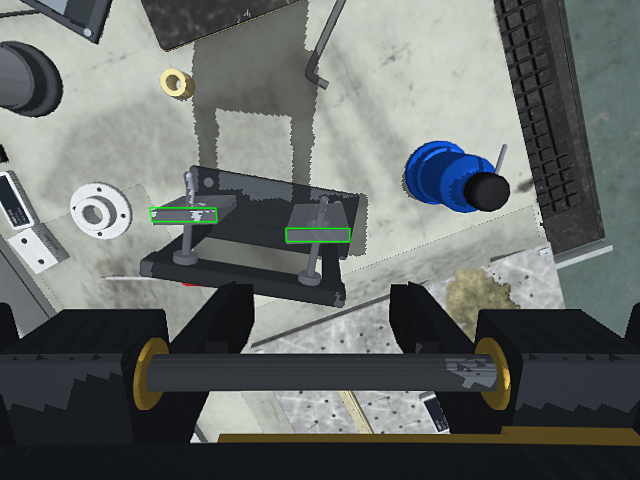

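Emit:
move_arm(
  motion=[
    {"dx": -0.15,"dy": -0.33,"dz": 0,"yaw": 0,"fingers": 0.3},
    {"dx": -0.15,"dy": -0.33,"dz": -2,"yaw": 0,"fingers": 0.3},
    {"dx": -0.15,"dy": -0.33,"dz": -5,"yaw": 0,"fingers": 0.3},
    {"dx": -0.15,"dy": -0.33,"dz": -8,"yaw": 0,"fingers": 0.3},
    {"dx": -0.15,"dy": -0.33,"dz": -10,"yaw": 0,"fingers": 0.3},
    {"dx": -0.15,"dy": -0.33,"dz": -12,"yaw": 0,"fingers": 0.3},
    {"dx": -0.15,"dy": -0.33,"dz": -13.4,"yaw": 0,"fingers": 0.3},
    {"dx": -0.15,"dy": -0.33,"dz": -14.2,"yaw": 0,"fingers": 0.3},
    {"dx": -0.15,"dy": -0.33,"dz": -14.4,"yaw": 0,"fingers": 0.3},
    {"dx": -0.15,"dy": -0.33,"dz": -14.4,"yaw": 0,"fingers": 0.3},
  ],
)

```text
clock: 8.65
ee_pos: [614.6, 215.1, 110.3]
orientation: [-0.198, 0.98, 0.001, 0.002]
wrist_force: [0.7, -0.3, 0.3]
gripper_width: 0.7
```

```bash
python3 - <<'E'
from rig import *
from h import *
s=get_state(); c=capture('wrist');print(s['clock'],s['ee_pos'],s['wrist_force'],s['gripper_width'])
cv2.imwrite('pics/w3.png',c['image'])
c=capture('side'); cv2.imwrite('pics/s3.png',cv2.resize(c['image'][190:350,190:390],None,fx=3.7,fy=3.7))
E
```

```text
8.65 [614.56736021 215.12899396 110.33729805] [ 0.71084698 -0.28667101  0.25481098] 0.7000690804248622
```

View pics/w3.png

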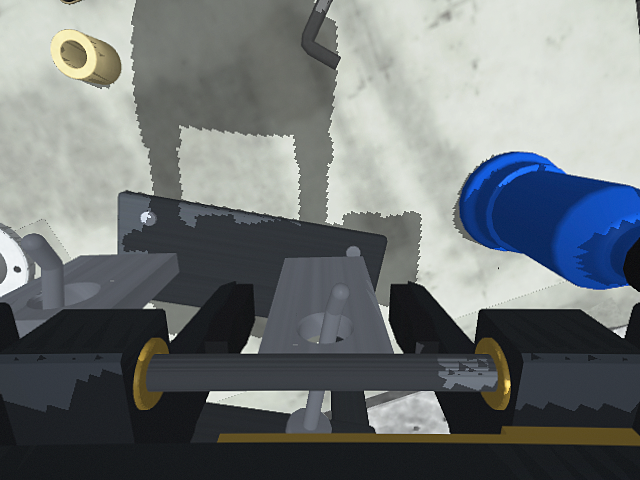

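View pics/s3.png

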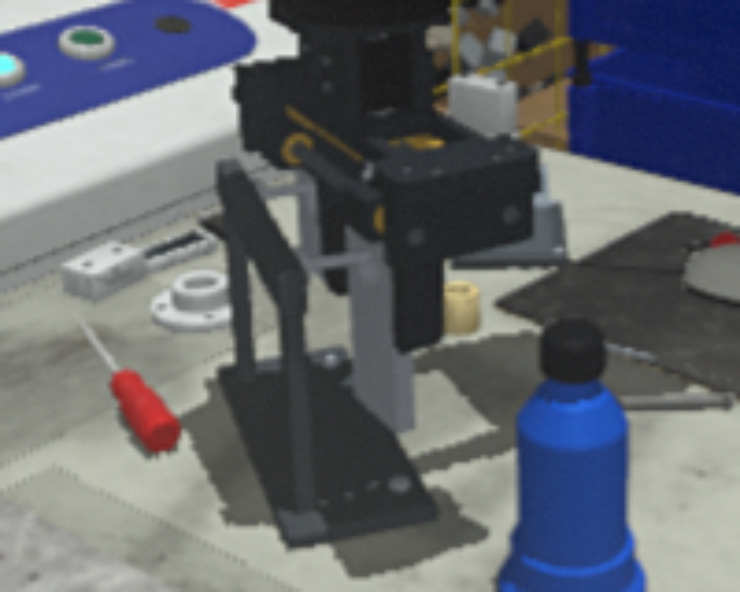

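Emit:
move_arm(
  motion=[
    {"dx": -0.07,"dy": 0.17,"dz": 0,"yaw": 0,"fingers": 0.3},
    {"dx": -0.07,"dy": 0.17,"dz": 0,"yaw": 0,"fingers": 0.3},
    {"dx": -0.07,"dy": 0.17,"dz": 0,"yaw": 0,"fingers": 0.4},
    {"dx": -0.07,"dy": 0.17,"dz": 0,"yaw": 0,"fingers": 0.45},
    {"dx": -0.07,"dy": 0.17,"dz": 0,"yaw": 0,"fingers": 0.6},
    {"dx": -0.07,"dy": 0.17,"dz": 0,"yaw": 0,"fingers": 0.7},
    {"dx": -0.07,"dy": 0.17,"dz": 0,"yaw": 0,"fingers": 0.7},
    {"dx": -0.07,"dy": 0.17,"dz": 0,"yaw": 0,"fingers": 0.7},
    {"dx": -0.07,"dy": 0.17,"dz": 0,"yaw": 0,"fingers": 0.7},
    {"dx": -0.07,"dy": 0.17,"dz": 0,"yaw": 0,"fingers": 0.7},
  ],
  newtons=30,
)

```text
clock: 10.0
ee_pos: [614.0, 216.8, 110.6]
orientation: [-0.198, 0.98, 0.0, 0.002]
wrist_force: [0.3, -0.7, -0.5]
gripper_width: 0.518
```

```bash
python3 - <<'E'
from rig import *
from h import *
s=get_state(); c=capture('wrist');print(s['clock'],s['ee_pos'],s['wrist_force'],s['gripper_width'],s['gripper_width']*88)
cv2.imwrite('pics/w4.png',c['image'])
E
```

```text
10.0 [614.00115466 216.84220757 110.62622497] [ 0.32754763 -0.68717151 -0.49941653] 0.5183877651859256 45.61812333636145
```

View pics/w4.png

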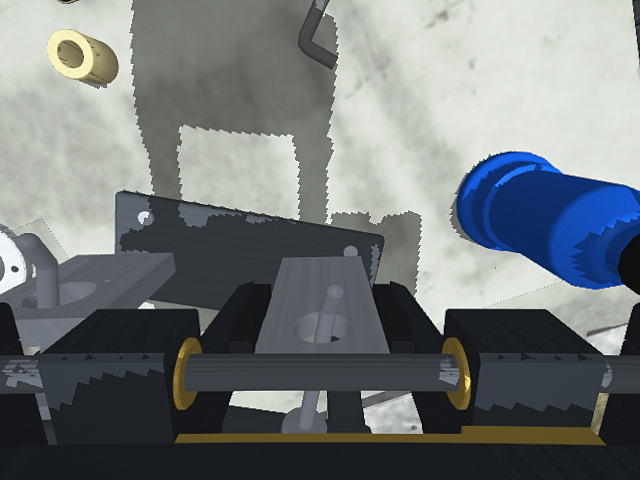

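Emit:
move_arm(
  motion=[
    {"dx": 0,"dy": 0,"dz": 0.5,"yaw": 0,"fingers": 0.7},
    {"dx": 0,"dy": 0,"dz": 1.1,"yaw": 0,"fingers": 0.7},
    {"dx": 0,"dy": 0,"dz": 1.1,"yaw": 0,"fingers": 0.7},
    {"dx": 0,"dy": 0,"dz": 1.1,"yaw": 0,"fingers": 0.7},
    {"dx": 0,"dy": 0,"dz": 1.1,"yaw": 0,"fingers": 0.7},
    {"dx": 0,"dy": 0,"dz": 1.1,"yaw": 0,"fingers": 0.7},
    {"dx": 0,"dy": 0,"dz": 1.1,"yaw": 0,"fingers": 0.7},
    {"dx": 0,"dy": 0,"dz": 1.1,"yaw": 0,"fingers": 0.7},
    {"dx": 0,"dy": 0,"dz": 1.1,"yaw": 0,"fingers": 0.7},
    {"dx": 0,"dy": 0,"dz": 1.1,"yaw": 0,"fingers": 0.7},
  ],
)

```text
clock: 11.3
ee_pos: [614.0, 216.8, 121.6]
orientation: [-0.198, 0.98, 0.0, 0.002]
wrist_force: [-0.1, -0.0, -0.6]
gripper_width: 0.518
```

```bash
python3 - <<'E'
from rig import *
from h import *
s=get_state(); c=capture('wrist');print(s['clock'],s['ee_pos'],s['wrist_force'],s['gripper_width'])
cv2.imwrite('pics/w5.png',c['image'])
E
```

```text
11.3 [613.98385903 216.84358197 121.60723038] [-0.07556341 -0.02632192 -0.60530074] 0.5179793856130659
```

View pics/w5.png

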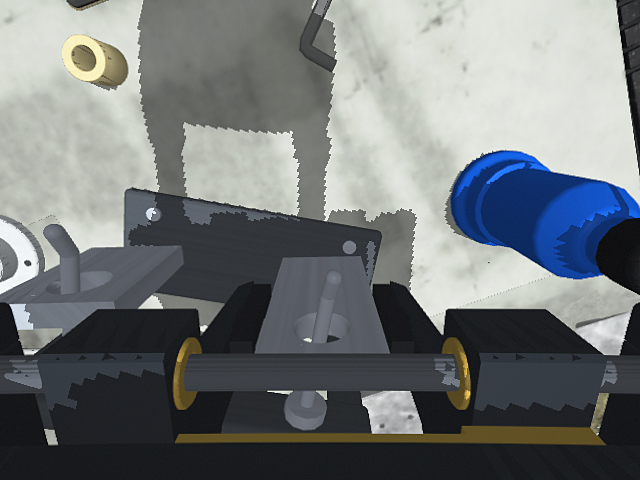

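Plate lifted 11 mm with no contact force showing; the bar is at the middle of the hole (320,322). Now I draw it out along rack −x.

Emit:
move_arm(
  motion=[
    {"dx": -0.5,"dy": -0.11,"dz": 0,"yaw": 0,"fingers": 0.7},
    {"dx": -1.2,"dy": -0.27,"dz": 0,"yaw": 0,"fingers": 0.7},
    {"dx": -2.0,"dy": -0.45,"dz": 0,"yaw": 0,"fingers": 0.7},
    {"dx": -2.8,"dy": -0.63,"dz": 0,"yaw": 0,"fingers": 0.7},
    {"dx": -3.6,"dy": -0.81,"dz": 0,"yaw": 0,"fingers": 0.7},
    {"dx": -4.4,"dy": -0.99,"dz": 0,"yaw": 0,"fingers": 0.7},
    {"dx": -5.4,"dy": -1.22,"dz": 0,"yaw": 0,"fingers": 0.7},
    {"dx": -6.4,"dy": -1.44,"dz": 0,"yaw": 0,"fingers": 0.7},
    {"dx": -7.4,"dy": -1.67,"dz": 0,"yaw": 0,"fingers": 0.7},
    {"dx": -8,"dy": -1.8,"dz": 0,"yaw": 0,"fingers": 0.7},
  ],
)

```text
clock: 12.6
ee_pos: [533.2, 198.7, 121.6]
orientation: [-0.198, 0.98, 0.0, 0.002]
wrist_force: [-0.7, -0.8, -1.3]
gripper_width: 0.519
```

```bash
python3 - <<'E'
from rig import *
from h import *
s=get_state(); c=capture('wrist');print(s['clock'],s['ee_pos'],s['wrist_force'],s['gripper_width'],R.from_quat(s['orientation']).as_matrix()[:,1])
cv2.imwrite('pics/w6.png',c['image'])
c=capture('side');cv2.imwrite('pics/s6.png',cv2.resize(c['image'][170:330,210:410],None,fx=3.7,fy=3.7))
E
```

```text
12.6 [533.18959984 198.67264026 121.58904344] [-0.66832945 -0.79363744 -1.33628632] 0.518740889125035 [-3.87577762e-01  9.21837012e-01  4.04512650e-05]
```

View pics/w6.png

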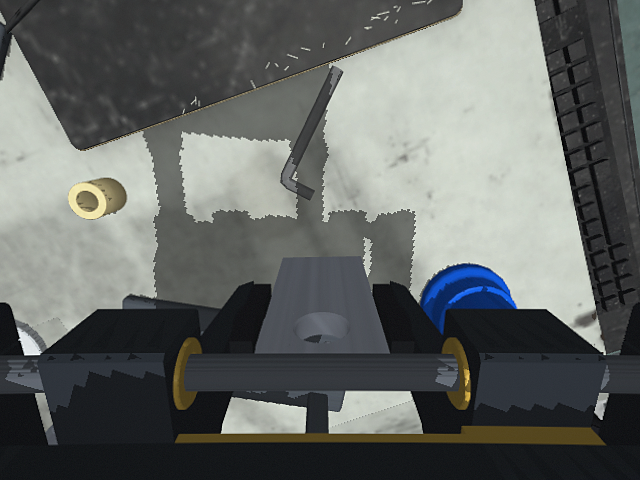

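View pics/s6.png

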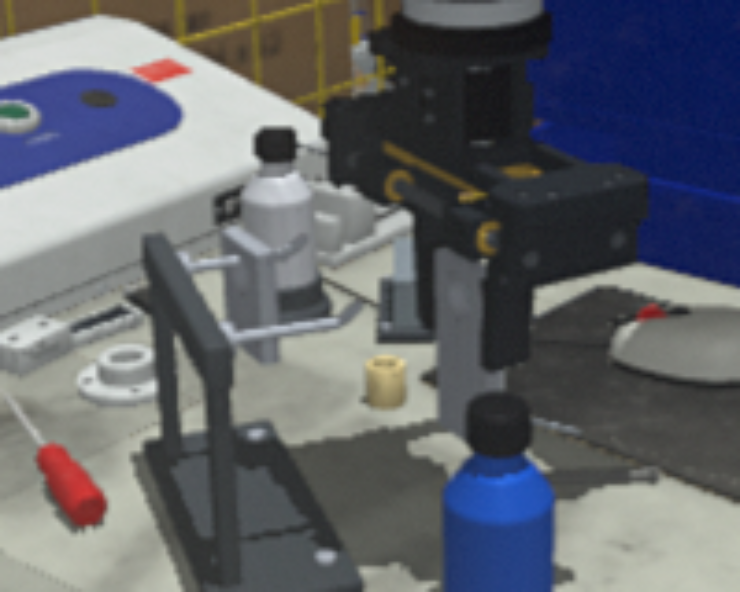

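Emit:
move_arm(
  motion=[
    {"dx": -0.2,"dy": -2,"dz": 1,"yaw": -2,"fingers": 0.7},
    {"dx": -0.5,"dy": -5,"dz": 2,"yaw": -6,"fingers": 0.7},
    {"dx": -0.8,"dy": -9,"dz": 2,"yaw": -10,"fingers": 0.7},
    {"dx": -1,"dy": -13,"dz": 2,"yaw": -14,"fingers": 0.7},
    {"dx": -1.2,"dy": -17,"dz": 2,"yaw": -19,"fingers": 0.7},
    {"dx": -1.5,"dy": -21,"dz": 2,"yaw": -24,"fingers": 0.7},
    {"dx": -1.7,"dy": -24,"dz": 2,"yaw": -28,"fingers": 0.7},
    {"dx": -1.8,"dy": -26,"dz": 2,"yaw": -29.8,"fingers": 0.7},
    {"dx": -1.8,"dy": -27,"dz": 2,"yaw": -29.8,"fingers": 0.7},
    {"dx": -1.8,"dy": -27.4,"dz": 2,"yaw": -29.8,"fingers": 0.7},
  ],
)

```text
clock: 13.95
ee_pos: [515.3, -76.1, 142.0]
orientation: [0.062, 0.998, -0.0, 0.002]
wrist_force: [0.2, -0.2, -1.7]
gripper_width: 0.518
```

```bash
python3 - <<'E'
from rig import *
from h import *
capture('top')
s=get_state(); c=capture('wrist');w=wristcam(s,c);print(s['clock'],s['ee_pos'],s['qd'].round(3),s['wrist_force'],s['gripper_width'],R.from_quat(s['orientation']).as_matrix()[:,1])
im=c['image'].copy();cv2.imwrite('pics/w7raw.png',c['image'])
np.savez('pics/w7',o=w['o'],q=w['q'])
a=np.radians(-7);ux=np.array([np.cos(a),np.sin(a)]);uy=np.array([-np.sin(a),np.cos(a)])
def pl(P): cv2.polylines(im,[(proj(w,P)*16).astype(int).reshape(-1,1,2)],True,(0,255,0),1,cv2.LINE_AA,4)
for hx,hy,z in ((6.5,26.75,36),(10.5,30.75,40),(27,39,40),(38,48,8)):
    pl([list(np.array([515,-75.5])+ux*x*hx+uy*y*hy)+[z] for x,y in [(1,1),(1,-1),(-1,-1),(-1,1)]])
cv2.imwrite('pics/w7.png',im)
i=cv2.imread('pics/w1raw.png');cv2.imwrite('pics/w1c.png',cv2.resize(i[25:155,240:395],None,fx=4.5,fy=4.5,interpolation=2))
c=capture('side');cv2.imwrite('pics/s7.png',cv2.resize(c['image'][130:290,230:430],None,fx=3.7,fy=3.7))
E
```

```text
14.0 [515.35714666 -76.03548732 141.88819281] [0.022 0.002 0.003 0.004 0.    0.012] [ 1.44413886 -0.32595598 -0.54987926] 0.5209951628321923 [ 1.22247672e-01  9.92499618e-01 -1.24579979e-04]
```

View pics/w7.png

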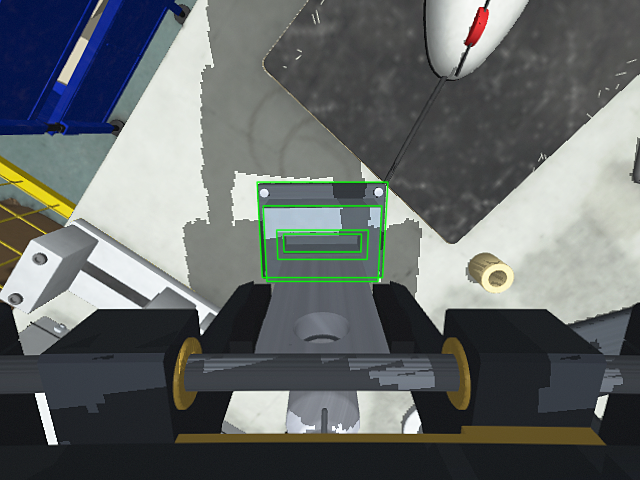

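View pics/w1c.png

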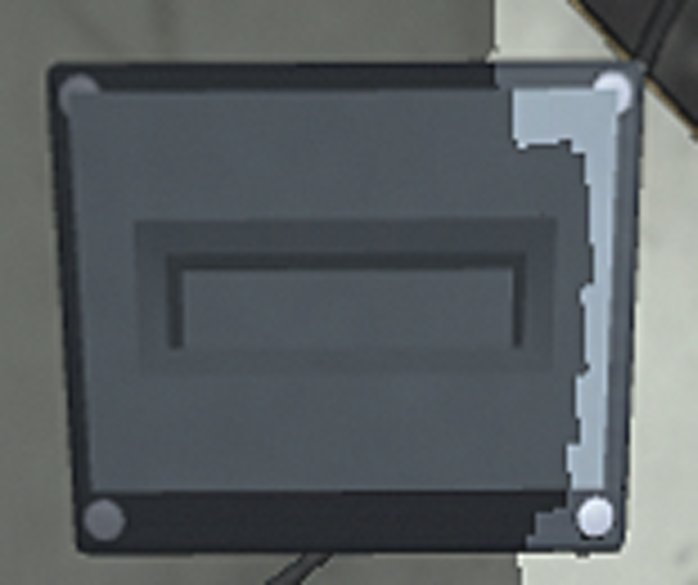

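View pics/s7.png

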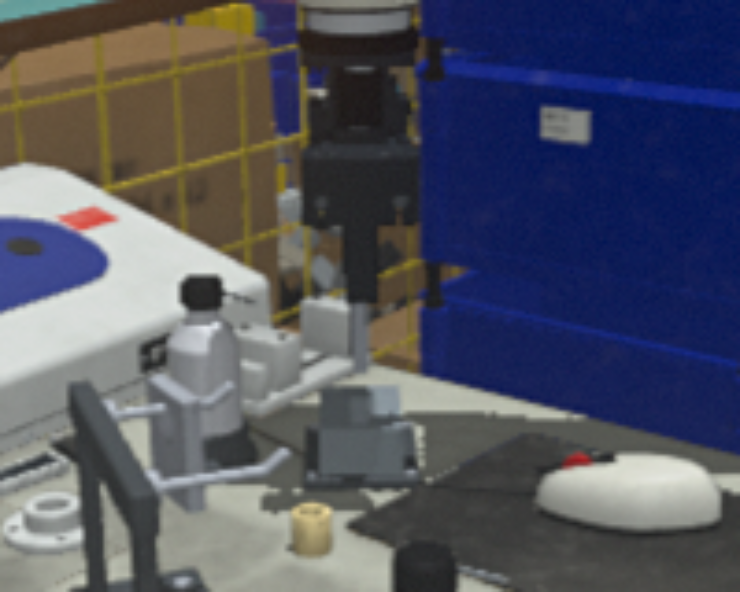

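```bash
python3 - <<'E'
from h import *
i=cv2.imread('pics/w7raw.png');cv2.imwrite('pics/w7c.png',cv2.resize(i[175:355,240:405],None,fx=3.3*1.3,fy=3.3,interpolation=2)) if 0 else cv2.imwrite('pics/w7c.png',cv2.resize(i[175:355,240:405],None,fx=3.3,fy=3.3,interpolation=2))
i=cv2.imread('pics/w6.png');cv2.imwrite('pics/w6c.png',cv2.resize(i[240:360,240:405],None,fx=4.5,fy=4.5,interpolation=2))
E
```

```text
(no output)
```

View pics/w7c.png

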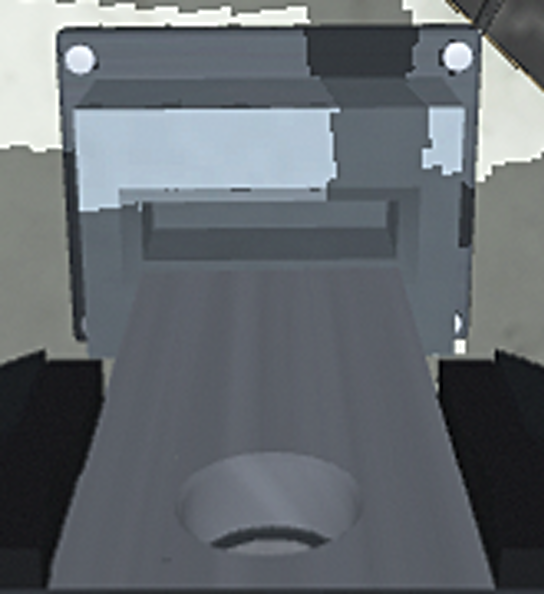

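View pics/w6c.png

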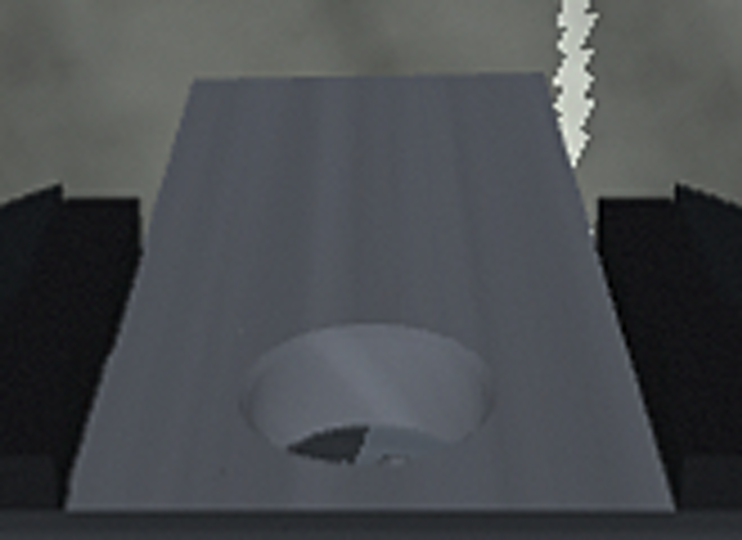

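```bash
python3 - <<'E'
from h import *
from scipy.optimize import least_squares
c1=dict(f=353.862629284682,c=(321.40987328798155,237.58669018803064),D=[0.02385817,0,0,0,0])
HE=np.array([[9.1272807e-04,-9.56986187e-01,-2.90132046e-01,75.2459017],[9.99999333e-01,1.07898409e-03,-4.13071942e-04,.128881497],[7.08352005e-04,-2.90131476e-01,9.56986533e-01,-127.185329],[0,0,0,1]])
wc=lambda p,q: wristcam(dict(ee_pos=np.array(p),orientation=q),dict(hand_eye=HE,fx=c1['f'],cx=c1['c'][0],cy=c1['c'][1],D=c1['D']))
def qd(ty,): # downward tool with y axis ty
    y=np.array([ty[0],ty[1],0]);y/=np.linalg.norm(y);z=np.array([0,0,-1.]);return R.from_matrix(np.c_[np.cross(y,z),y,z]).as_quat()
w1=wc([615.529,-84.895,166.365],qd((.1203,.9927)));w1['q']=qd and w1['q']
d=np.load('pics/w7.npz');w7=dict(c1,o=d['o'],q=d['q'])
def fit(cam,obs,name):
    L=np.array([o[0] for o in obs],float);U=np.array([o[1] for o in obs],float)
    def f(p):
        a=p[2];P=np.c_[p[0]+L[:,0]*np.cos(a)-L[:,1]*np.sin(a),p[1]+L[:,0]*np.sin(a)+L[:,1]*np.cos(a),L[:,2]]
        return (proj(cam,P)-U).ravel()
    r=least_squares(f,[515,-75,-.12]);print(name,r.x[:2].round(2),np.degrees(r.x[2]).round(2),'res',np.abs(r.fun).max().round(2)); return r
px=lambda u,v,s,x,y:(x+(u+.5)/s-.5,y+(v+.5)/s-.5)
a=lambda u,v:px(u,v,4.5,240,25)
# w1: image right=+y, down=+x
fit(w1,[((-38,-48,8),a(50,63)),((-38,48,8),a(645,63)),((38,48,8),a(625,553)),((38,-48,8),a(80,553)),
((-10.5,-30.75,40),a(135,222)),((-10.5,30.75,40),a(557,217)),((10.5,30.75,40),a(553,371)),((10.5,-30.75,40),a(142,371)),((-27,-39,40),a(68,90)),((-27,39,40),a(617,88)),((27,-39,40),a(90,491)),((27,39,40),a(605,490))],'w1')
b=lambda u,v:px(u,v,3.3,240,175)
fit(w7,[((-38,-48,8),b(58,30)),((-38,48,8),b(481,30)),((-27,-39,40),b(75,108)),((-27,39,40),b(465,108)),((-10.5,-30.75,40),b(120,190)),((-10.5,30.75,40),b(418,188))],'w7')
t=lambda u,v:px(u,v,4.72,385,205)
fit(CAM['top'],[((38,48,8),t(66,320)),((38,-48,8),t(335,352)),((-38,-48,8),t(313,563)),((-38,48,8),t(47,533)),((10.5,30.75,40),t(125,396)),((10.5,-30.75,40),t(300,419)),((-10.5,-30.75,40),t(295,475)),((-10.5,30.75,40),t(120,455)),((27,39,40),t(103,346)),((27,-39,40),t(329,375)),((-27,-39,40),t(315,535)),((-27,39,40),t(90,505))],'top')
# plate bottom front edge in tool frame (tool z=+69.6)
W=dict(c1,o=HE[:3,3],q=R.from_matrix(HE[:3,:3]).as_quat())
for uv in [px(192,79,4.5,240,240),px(546,72,4.5,240,240)]:
    o,dd=ray(W,uv);print('plate edge tool',(o+dd*(69.6-o[2])/dd[2]).round(2))
E
```

```text
w1 [515.86 -76.12] -6.63 res 1.28
w7 [516.43 -76.13] -6.9 res 1.19
top [515.01 -75.27] -6.6 res 1.03
plate edge tool [  3.47 -23.07  69.6 ]
plate edge tool [ 4.5  23.38 69.6 ]
```

Emit:
move_arm(
  motion=[
    {"dx": 0,"dy": 0,"dz": -0.7,"yaw": -0.9,"fingers": 0.7},
    {"dx": 0,"dy": 0,"dz": -1.5,"yaw": -0.9,"fingers": 0.7},
    {"dx": 0,"dy": 0,"dz": -2.2,"yaw": -0.9,"fingers": 0.7},
    {"dx": 0,"dy": 0,"dz": -2.7,"yaw": -0.9,"fingers": 0.7},
    {"dx": 0,"dy": 0,"dz": -3.1,"yaw": -0.9,"fingers": 0.7},
    {"dx": 0,"dy": 0,"dz": -3.3,"yaw": -0.9,"fingers": 0.7},
    {"dx": 0,"dy": 0,"dz": -3.5,"yaw": -0.9,"fingers": 0.7},
    {"dx": 0,"dy": 0,"dz": -3.7,"yaw": -0.9,"fingers": 0.7},
    {"dx": 0,"dy": 0,"dz": -3.9,"yaw": -0.9,"fingers": 0.7},
    {"dx": 0,"dy": 0,"dz": -3.9,"yaw": -0.9,"fingers": 0.7},
  ],
)

```text
clock: 15.35
ee_pos: [515.2, -75.1, 102.5]
orientation: [0.069, 0.998, 0.0, 0.002]
wrist_force: [0.3, -0.6, -1.4]
gripper_width: 0.515
```

```bash
python3 - <<'E'
from rig import *
from h import *
s=get_state(); c=capture('wrist');print(s['clock'],s['ee_pos'],s['wrist_force'],s['ft_torque'],s['gripper_width'],R.from_quat(s['orientation']).as_matrix()[:,1])
i=c['image'];cv2.imwrite('pics/w8.png',cv2.resize(i[175:355,240:405],None,fx=3.3,fy=3.3,interpolation=2))
E
```

```text
15.35 [515.16856805 -75.06773508 102.52310788] [ 0.31813834 -0.59406139 -1.44859719] [-0.03640105 -0.04825495  0.00866554] 0.5154023100447047 [1.37195479e-01 9.90543941e-01 3.18027292e-04]
```

View pics/w8.png

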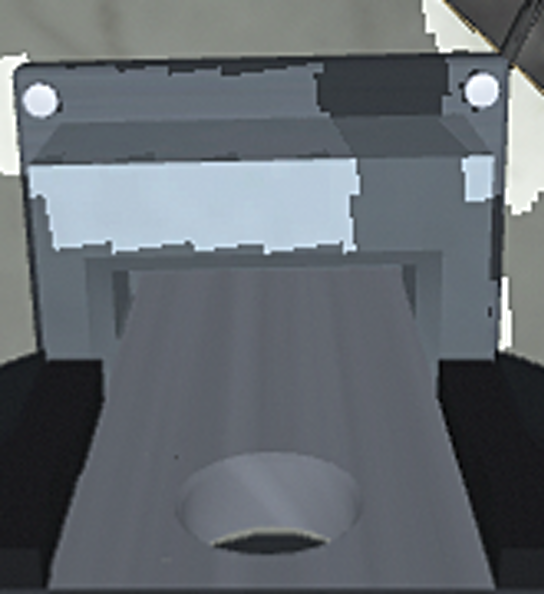

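Emit:
move_arm(
  motion=[
    {"dx": 0,"dy": -0.05,"dz": -0.3,"yaw": 0,"fingers": 0.7},
    {"dx": 0,"dy": -0.05,"dz": -0.6,"yaw": 0,"fingers": 0.7},
    {"dx": 0,"dy": -0.05,"dz": -0.9,"yaw": 0,"fingers": 0.7},
    {"dx": 0,"dy": -0.05,"dz": -1.2,"yaw": 0,"fingers": 0.7},
    {"dx": 0,"dy": -0.05,"dz": -1.4,"yaw": 0,"fingers": 0.7},
    {"dx": 0,"dy": -0.05,"dz": -1.6,"yaw": 0,"fingers": 0.7},
    {"dx": 0,"dy": -0.05,"dz": -1.7,"yaw": 0,"fingers": 0.7},
    {"dx": 0,"dy": -0.05,"dz": -1.8,"yaw": 0,"fingers": 0.7},
    {"dx": 0,"dy": -0.05,"dz": -1.8,"yaw": 0,"fingers": 0.7},
    {"dx": 0,"dy": -0.05,"dz": -1.8,"yaw": 0,"fingers": 0.7},
  ],
)

```text
clock: 16.65
ee_pos: [515.3, -75.6, 84.7]
orientation: [0.069, 0.998, -0.0, 0.002]
wrist_force: [0.1, -0.3, -2.2]
gripper_width: 0.519
```

No contact yet (about 1 mm to go by geometry); I continue gently until the floor carries it.

Emit:
move_arm(
  motion=[
    {"dx": 0,"dy": 0,"dz": -0.03,"yaw": 0,"fingers": 0.7},
    {"dx": 0,"dy": 0,"dz": -0.06,"yaw": 0,"fingers": 0.7},
    {"dx": 0,"dy": 0,"dz": -0.09,"yaw": 0,"fingers": 0.7},
    {"dx": 0,"dy": 0,"dz": -0.12,"yaw": 0,"fingers": 0.7},
    {"dx": 0,"dy": 0,"dz": -0.15,"yaw": 0,"fingers": 0.7},
    {"dx": 0,"dy": 0,"dz": -0.15,"yaw": 0,"fingers": 0.7},
    {"dx": 0,"dy": 0,"dz": -0.15,"yaw": 0,"fingers": 0.7},
    {"dx": 0,"dy": 0,"dz": -0.15,"yaw": 0,"fingers": 0.7},
    {"dx": 0,"dy": 0,"dz": -0.15,"yaw": 0,"fingers": 0.7},
    {"dx": 0,"dy": 0,"dz": -0.15,"yaw": 0,"fingers": 0.7},
  ],
)

```text
clock: 17.9
ee_pos: [515.5, -75.6, 83.9]
orientation: [0.069, 0.998, -0.0, 0.002]
wrist_force: [-1.8, -0.0, 4.6]
gripper_width: 0.522
```

Emit:
move_arm(
  motion=[
    {"dx": 0,"dy": 0,"dz": 0.05,"yaw": 0,"fingers": 0.5},
    {"dx": 0,"dy": 0,"dz": 0.05,"yaw": 0,"fingers": 0.45},
    {"dx": 0,"dy": 0,"dz": 0.05,"yaw": 0,"fingers": 0.4},
    {"dx": 0,"dy": 0,"dz": 0.05,"yaw": 0,"fingers": 0.35},
    {"dx": 0,"dy": 0,"dz": 0.05,"yaw": 0,"fingers": 0.3},
    {"dx": 0,"dy": 0,"dz": 0.05,"yaw": 0,"fingers": 0.3},
    {"dx": 0,"dy": 0,"dz": 0.05,"yaw": 0,"fingers": 0.3},
    {"dx": 0,"dy": 0,"dz": 0.05,"yaw": 0,"fingers": 0.3},
    {"dx": 0,"dy": 0,"dz": 0.05,"yaw": 0,"fingers": 0.3},
    {"dx": 0,"dy": 0,"dz": 0.05,"yaw": 0,"fingers": 0.3},
  ],
)

```text
clock: 19.15
ee_pos: [515.5, -75.6, 84.4]
orientation: [0.069, 0.998, -0.0, 0.002]
wrist_force: [0.3, 0.2, 0.3]
gripper_width: 0.703
```

```bash
python3 - <<'E'
from rig import *
from h import *
s=get_state(); c=capture('wrist');print(s['clock'],s['ee_pos'],s['wrist_force'],s['gripper_width'])
i=c['image'];cv2.imwrite('pics/w9.png',i)
c=capture('side');cv2.imwrite('pics/s9.png',cv2.resize(c['image'][130:290,230:430],None,fx=3.7,fy=3.7))
E
```

```text
19.15 [515.46648363 -75.57623938  84.35543431] [0.33639048 0.24180094 0.26214516] 0.7029514790259658
```

View pics/w9.png

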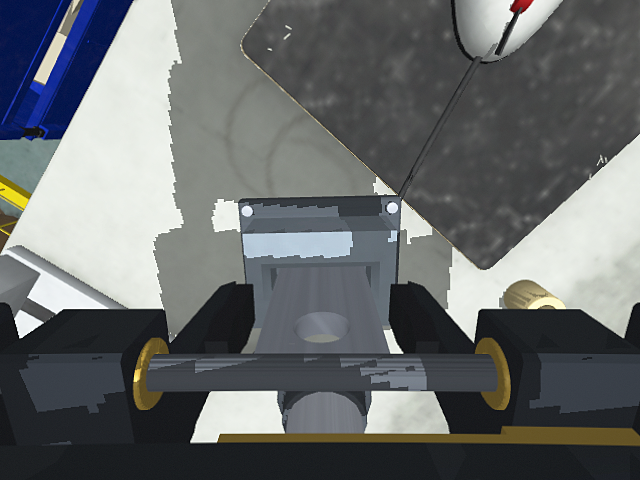

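View pics/s9.png

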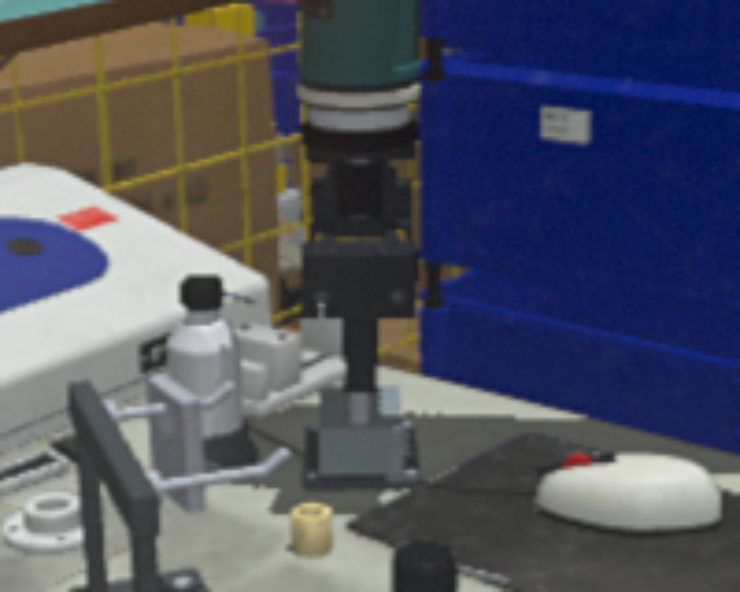

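Released, plate standing in the slot. I rise straight up clear of it.

Emit:
move_arm(
  motion=[
    {"dx": 0,"dy": 0,"dz": 0.5,"yaw": 0,"fingers": 0.3},
    {"dx": 0,"dy": 0,"dz": 2,"yaw": 0,"fingers": 0.3},
    {"dx": 0,"dy": 0,"dz": 4,"yaw": 0,"fingers": 0.3},
    {"dx": 0,"dy": 0,"dz": 6,"yaw": 0,"fingers": 0.3},
    {"dx": 0,"dy": 0,"dz": 9,"yaw": 0,"fingers": 0.3},
    {"dx": 0,"dy": 0,"dz": 12,"yaw": 0,"fingers": 0.3},
    {"dx": -3,"dy": 0,"dz": 15,"yaw": 0,"fingers": 0.3},
    {"dx": -6,"dy": 0,"dz": 17,"yaw": 0,"fingers": 0.3},
    {"dx": -9,"dy": 0,"dz": 17,"yaw": 0,"fingers": 0.3},
    {"dx": -9,"dy": 0,"dz": 17,"yaw": 0,"fingers": 0.3},
  ],
)

```text
clock: 20.5
ee_pos: [424.6, -75.6, 255.8]
orientation: [0.069, 0.998, -0.0, 0.004]
wrist_force: [1.5, -0.4, 0.2]
gripper_width: 0.698
```

```bash
python3 - <<'E'
from rig import *
from h import *
s=get_state(); print(s['clock'],s['ee_pos'],s['wrist_force'],s['qd'].round(3))
c=capture('side');im=cv2.resize(c['image'][170:330,210:410],None,fx=3.7,fy=3.7,interpolation=2)
a=np.radians(-6.7);ux=np.array([np.cos(a),np.sin(a)]);uy=np.array([-np.sin(a),np.cos(a)])
for z in (40,109):
    P=[list(np.array([515.5,-75.7])+ux*x*5+uy*y*23)+[z] for x,y in [(1,1),(1,-1),(-1,-1),(-1,1)]]
    cv2.polylines(im,[((proj(CAM['side'],P)-[210,170]+.5)*3.7).astype(int).reshape(-1,1,2)],True,(0,255,0),1)
cv2.imwrite('pics/s10.png',im)
c=capture('wrist');cv2.imwrite('pics/w10.png',c['image'])
E
```

```text
20.5 [424.56001991 -75.57118711 255.80560317] [ 1.487369   -0.3666821   0.17931948] [ 0.006  0.049 -0.029  0.005 -0.035  0.005]
```

View pics/s10.png

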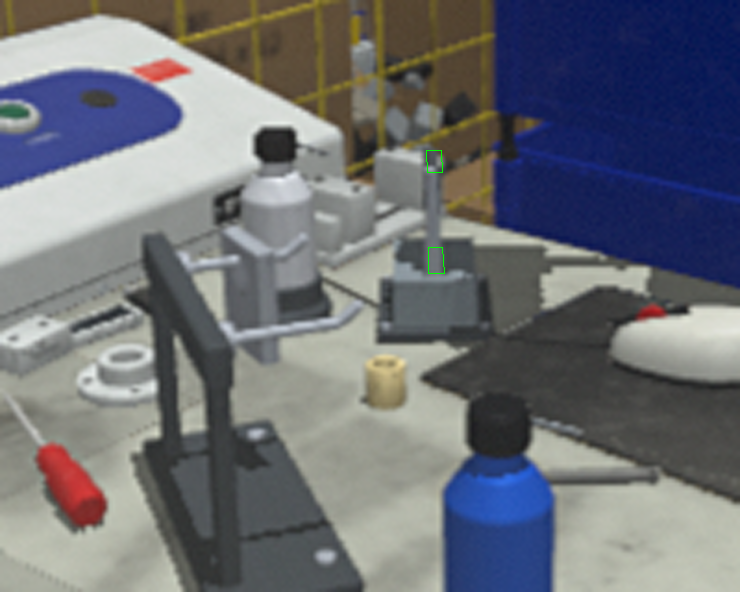

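View pics/w10.png

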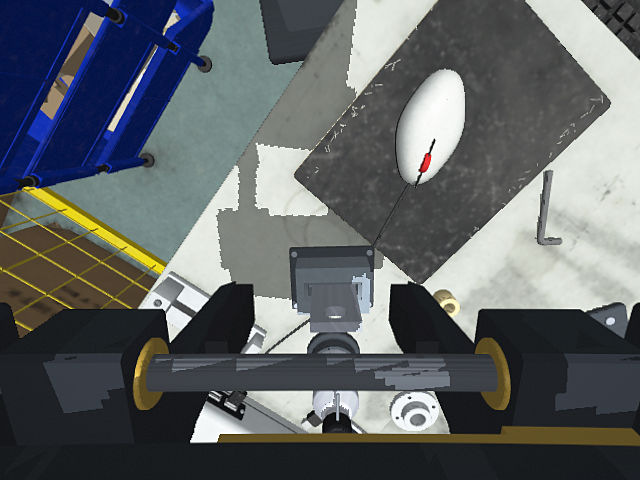

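```bash
python3 -c "
from rig import *
print(sign_off(), get_state()['clock'])"
```

```text
the job is handed in; nothing more can be done
the job is handed in; nothing more can be done
```

The job is done and handed in at about 20.6 s: the long plate stands in the fixture's slot, let go, and the short plate still hangs on its hook. `sign_off` reports no verdict, so what follows rests on my own checks.

- **Cap:** I pressed the grey can's cap with the closed fingers until it bottomed out. The force jumped from about 5 N to 12 N over the last 0.2 mm of travel. After I lifted off, the side pictures showed the cap back up. I left the blue look-alike alone.
- **Long plate:** I gripped it across its width (45.6 mm measured against 46 mm), lifted it 11 mm, and drew it out along the hook. I then turned it to the slot and lowered it. The floor took the load with the tool at 83.9 mm, against 83.6 mm expected. I let go only after that and backed off.
- **Last pictures:** The plate stands in the slot with its top at the expected height, the cap is up and the gripper is well clear.
- **Disagreements:** The last side picture puts the plate's top about 3 mm to one side of the model, a lean of roughly 0.03 rad against the 0.2 allowed. The fixture position differed by about 1 mm between the top and wrist cameras, within the stated calibration.

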